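# Shut a slotted gas cock with a flat driver

### The arm

A 6-joint arm with a two-finger parallel gripper is mounted at the origin on the work surface. World frame = base frame: x ahead of the robot, y to its left, z up, the work surface at z = 0. Lengths are in m, angles in degrees, forces in N, time in s.
With the tool pointing down it reaches from about 0.375 to 0.9 m from the base axis. Payload 3.1 kg.
Tool frame: the origin (TCP) lies midway between the tips of the shut fingers; the grasp point (between the pads) lies 19 mm behind it (r.hold_point_z is the distance from the TCP to the grasp point, in m); z points along the fingers, y is the line along which they close (so a half turn about z gives the same grasp; the last joint's range is limited). The gripper opens to 87 mm and grips with 3 to 60 N. Pads are 19 mm wide; open, the fingers measure 117 mm over their backs; the gripper's body (75 mm by 190 mm) begins 51 mm behind the grasp point.
Start: joints at [58.47, 30.224, 82.088, -0, 67.689, -10.227], TCP at [0.227, 0.582, 0.223] pointing down, gripper open.
Joint ranges: [-176.69, 176.69], [-43.24, 126.21], [12.49, 139.97], [-82, 262], [0, 151.66], [-163.58, 163.58]. Speed limits (degrees/s): [159.86, 159.86, 180, 180, 180, 180].

### API

Orientations are given as a 3x3 rotation matrix whose columns are the frame's x, y, z axes.
In Python, from plant import r gives the robot as it stands.
- The arm moves only by the tool drive_tool, never from a script. Its argument "targets" is a list of rows, each a list of 3 entries, a list of its own where there are three numbers: the turn, a rotation vector about the tool's x, y, z in degrees, then the shift along the tool's x, y, z in mm, then the opening, from 0 (shut) to 1 (fully open). A call has 1 to 8 rows; each row shifts and turns the commanded pose from where the row before left it, along the tool's axes as they then stand; what a row does not reach is not made up. A row lasts 1/12 s, in which the tool goes at most 41.7 mm and 7.16 degrees, less where a joint would pass 70% of its speed; a pose out of reach is approached as far as the arm can. A call is refused whole if a number of a shift passes 41.7 or a number of a turn 7.16, either way. A call with a gripper value outside its range is refused whole. The fingers move at their own pace and stop on an object; "squeeze" is the grip in N (left out, the last holds). Time passes only in rows, so rows that do not move let the fingers close. It gives the time, the measured TCP pose, the force, the opening and the grip force at its end, in the units of the state.
- r.read_state(): the state, without advancing time (a new reading comes with each control period).
- r.camera(name): name is "side" or "top"; returns a dict with "pixels" (480x640x3 uint8, red, green, blue), "vertical_fov" (degrees; the focal length in pixels is half the picture's height over the tangent of half this angle, whatever the lens; pixels are square), "cx", "cy" (the principal point, pixels), "rvec" (rotation vector, rad) and "tvec" (3), from world to camera coordinates, as OpenCV has them. Camera axes: x right, y down, z forward; pixel columns grow to the right and rows downward; lengths in m; the calibration is good to about 2 mm. A picture is of the moment at which its call begins. There is no depth.
- r.sign_off(): hands the job in; it is judged then, once.
The state is a dict: "t": time; "joint_pos": joint angles; "joint_velocities": joint speeds; "tau": joint torques, N m; "position": TCP position; "eef_rot": TCP orientation; "ft_force": force on the tool from outside, world axes, zero at the start; "torque": the same for the moment, N m; "finger_gap": finger opening in m; "grip_force": force on a finger pad.
Only numpy, scipy, OpenCV 4.12 (cv2) and the standard library are available. Lean on these libraries where they do the work, as an engineer would, in place of code of your own. Each camera call takes 0.05 s, during which the arm holds its last target. There are 200 camera calls.

### The job

Shut the middle outlet of the gas manifold: take the flat driver from its wooden block, seat its blade in the slotted brass head, press the head fully in against its spring and, keeping the blade seated, turn it clockwise (seen from above) to its stop, then let it spring back up so that it is locked shut. Press and turn gently, never forcing it, then stand the driver back in its block, let go, and leave the glassware where it is.

Things in the scene. Friction and masses are not known exactly. Their poses are not given: they have to be found in the camera images.
- driver: flat driver standing blade down in the wooden block, 0.12 kg. Origin mid blade tip; z up the shank, x along the blade's width. From the tip: blade 16 mm wide (x), 2.5 thick (y), to z 14 mm; shank 8 mm round to z 70; collar 32 mm round, z 70 to 76, rests on the block; grey square handle 22 x 22 mm (sides along x, y), z 76 to 150: grip it about 115 mm above the tip
- stand: fixed wooden block 70 x 70 mm, top 78 mm above the bench, with an upright square hole 20 x 20 mm right through its middle, on a thin 110 mm square foot. Origin on the bench under the hole's middle, z up, x and y along the hole's sides. The driver's collar rests on the top, its tip then 8 mm above the bench
- manifold: fixed aluminium gas manifold, base 70 x 150 mm, block top 42 mm above the bench. Along its length (y): a black lobed knob (38 mm wide, top at 68 mm) at y -52 and +52 mm; in the middle the slotted brass head, in a 40 mm round steel boss (top at 54 mm). Origin on the bench under the head's middle; z up; brass outlets point to +x
- spindle: sprung spindle carrying the slotted head; sinks 5 mm to a hard bottom: 6 N to start it, 11 N fully in; over 30 N in all from the driver (pressing plus twisting) is forcing it. A hidden bayonet pin blocks turning unless it is pressed in 4 mm or more and lets it rise again only at the ends of the turn. Origin at rest as the manifold's; it sinks with the spindle, axes as the manifold
- slot (a point): middle of the top face of the slotted brass head (26 mm across, top 66 mm above the bench at rest). The slot is 5 mm wide, 6 mm deep, runs right across the head and is open at both ends. z up; the slot runs along this frame's y axis, and the frame turns and sinks with the head.
- head (a joint): angle of the slotted head, rad: 0 = open (slot along the manifold's y), growing as it turns clockwise seen from above, 1.05 = hard stop, shut. Turning friction about 0.04 N m. Between about 0.1 and 0.93 it cannot spring up.
- flask: bystander: conical glass flask 60 mm wide, 100 mm tall, near the manifold; origin under its base
- jar: bystander: amber jar 48 mm wide, 70 mm tall, near the wooden block; origin under its base
- beaker: bystander: glass beaker 60 mm wide, 75 mm tall; origin under its base
- dish: bystander: flat glass dish 60 mm wide, 14 mm tall; origin under its base
- bottle: bystander: white plastic bottle 60 mm wide, 140 mm tall; origin under its base
- stopper: bystander: cork stopper 30 mm wide, 28 mm tall; origin under its base
Mind the look-alikes: they are no part of the job. There is more than one size of the driver; the one meant has the size given above.

How it is judged (in metres and radians):
On the way, in this order (a step that is already met when the one before it is completed fails the run):
1. the blade is seated in the slot and the head pressed in (z of driver in the frame of slot below -0.0035 m and horizontal distance between driver and slot below 0.006 m and z of spindle in the frame of manifold below -0.0038 m), for 0.1 s.
2. the head is turned to its stop with the blade still seated in the slot (value of joint head above 0.95 rad and z of driver in the frame of slot below -0.0035 m and horizontal distance between driver and slot below 0.006 m), for 0.1 s.
At the end, for the whole second after the job is handed in: the slotted head is at its shut stop (within 0.13 rad) and has sprung back up (within 1.5 mm of its rest height), and the driver stands upright and still in the hole of the wooden block with its collar down on the top (within 4 mm) (value of joint head above 0.92 rad and z of spindle in the frame of manifold above -0.0015 m and horizontal distance between driver and stand below 0.009 m and z of driver in the frame of stand below 0.012 m and angle between driver's own z axis and vertical below 0.1 rad and linear speed of driver below 0.02 m/s); the robot touches nothing.
It fails at once if the driver bears on the slotted head with more than 40 N (contact force between driver and spindle above 40 N).
It fails at once if the blade comes out of the slot in mid-turn (value of joint head between 0.2 and 0.85 rad and z of driver in the frame of slot above -0.002 m).
It fails at once if the slotted head is touched with the fingers (contact force between the fingers and spindle above 1 N).
It fails at once if glassware or another bystander is displaced by more than 30 mm (distance of any of flask, jar, beaker, dish, bottle, stopper from where it was at the start of the episode above 0.03 m).
It also fails if it takes over 72 s, if anything falls off the work surface, if the arm or the gripper's body presses on something with over 40 N, if the wrist force passes 120 N, or if a joint passes its speed limit or range.

## Working session

There is one attempt and no reset: what is moved stays moved. The work goes in short steps, Python scripts to look and compute and a tool call to move; the robot and the scene stay as the last step left them, time stands still between calls to the robot, and variables do not carry over. Pictures are saved under pics/ and viewed, at most 10 in all, crops included, and the job is handed in when it is done.

Besides the shell and the picture viewer there is one more tool, called after "Call:" by a JSON object that holds its "api" and its "payload", one argument or row to a line. drive_tool: Moves the arm, as the interface text tells. Its arguments: {"type":"object","properties":{"targets":{"type":"array"},"squeeze":{"type":"number"}},"required":["targets"]}

```bash
mkdir -p pics
cat > h.py <<'E'
import numpy as np, cv2
from plant import r
def cam(n,save=None):
    c=r.camera(n)
    if save: cv2.imwrite(f'pics/{save}.png',c['pixels'][...,::-1])
    f=240/np.tan(np.radians(c['vertical_fov'])/2)
    K=np.array([[f,0,c['cx']],[0,f,c['cy']],[0,0,1]]);R=cv2.Rodrigues(np.array(c['rvec'],float))[0];t=np.array(c['tvec'],float)
    np.savez(f'cal_{n}.npz',K=K,R=R,t=t)
    return c['pixels']
def atz(n,u,v,z):
    d=np.load(f'cal_{n}.npz');o=-d['R'].T@d['t'];q=d['R'].T@np.linalg.solve(d['K'],[u,v,1]);return o+q*(z-o[2])/q[2]
def proj(n,p):
    d=np.load(f'cal_{n}.npz');q=d['K']@(d['R']@np.array(p)+d['t']);return q[:2]/q[2]
def st():
    s=r.read_state();print(s['t'],np.round(s['position'],4),np.round(s['eef_rot'],3).tolist(),np.round(s['ft_force'],1),s['finger_gap'],s['grip_force'],np.round(s['joint_pos'],1))
E
python3 - <<'E'
from h import *
for n in('top','side'):
    cam(n,n+'0');d=np.load(f'cal_{n}.npz');print(n,-d['R'].T@d['t'],d['R'].round(2).tolist(),d['K'][0,0])
st()
E
```

```text
top [ 0.42319105 -0.05093738  0.817509  ] [[0.0, -1.0, -0.0], [-0.98, -0.0, -0.18], [0.18, 0.0, -0.98]] 438.5153307895246
side [0.35577298 0.476909   0.75595778] [[-0.96, -0.29, -0.01], [-0.22, 0.74, -0.64], [0.19, -0.61, -0.77]] 523.9517441776698
0.1 [0.2267 0.5817 0.2217] [[-0.932, 0.363, -0.001], [0.363, 0.932, -0.002], [0.0, -0.002, -1.0]] [-0.3  0.  -0.5] 0.0871350568702591 0.0 [ 58.5  30.3  82.1  -0.   67.7 -10.2]
```

View pics/top0.png

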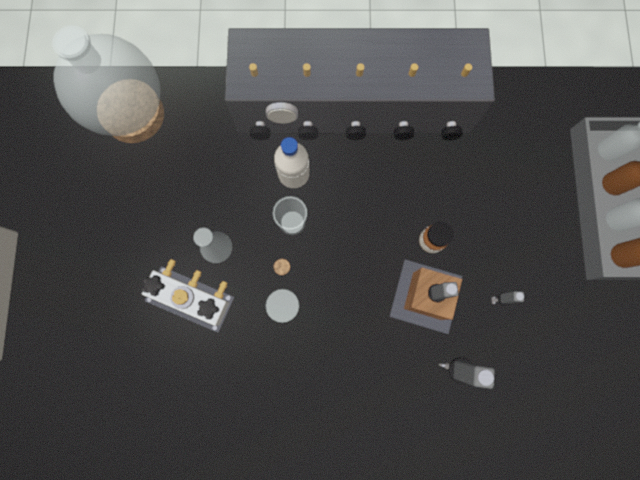

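View pics/side0.png

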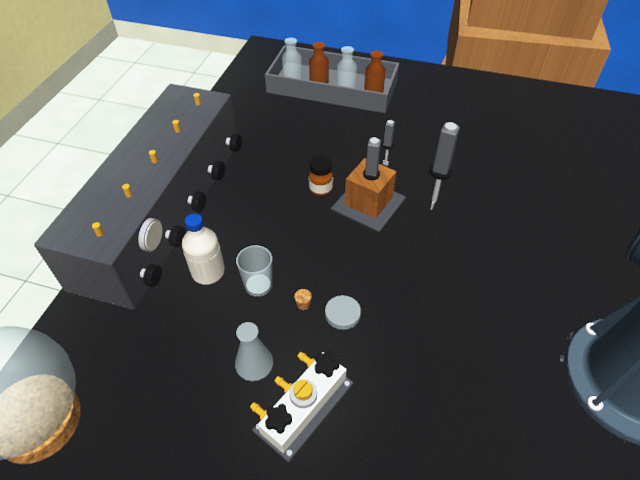

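The side and top views show three drivers: one upright in the block (top 449,290; side 373,158), a small one (top 510,297; side 389,140) and a large one (top 475,373; side 445,165). The one in the block fits the description; I'll confirm it in an enlarged composite.

Run:
```python
import cv2,numpy as np
t=cv2.imread('pics/top0.png');s=cv2.imread('pics/side0.png')
def c(i,x,y): return cv2.resize(i[y:y+75,x:x+100],(400,300),interpolation=cv2.INTER_CUBIC)
def C(i,x,y): return cv2.resize(i[y:y+100,x:x+133],(400,300),interpolation=cv2.INTER_CUBIC)
cv2.imwrite('pics/crop0.png',np.vstack([np.hstack([c(t,385,258),c(t,137,258)]),np.hstack([C(s,320,130),C(s,240,345)])]))
```

```text
(no output)
```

View pics/crop0.png

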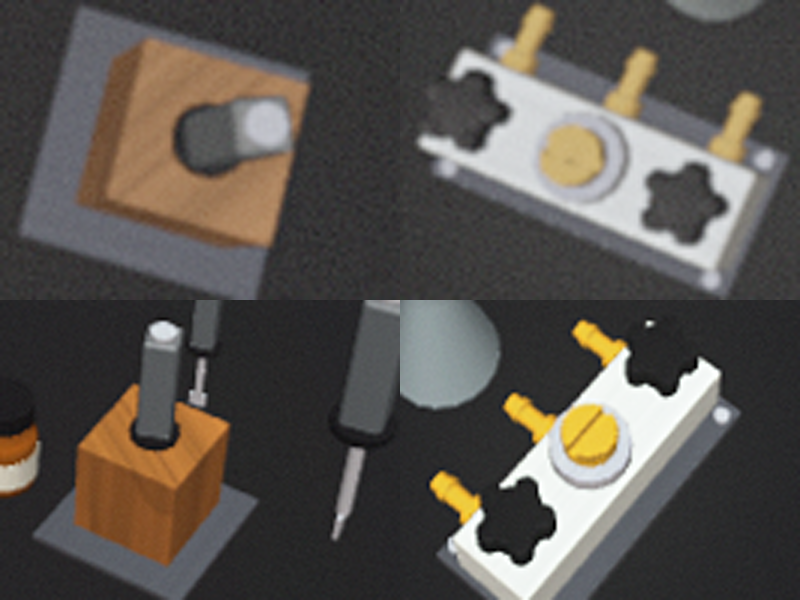

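The crop confirms it: the driver standing in the block has a black collar resting on the wood and a square grey handle with its cap at top px (452,289). The other two lie loose on the bench. The slotted head is at top px (180,297) and side px (303,389).

Run:
```python
from h import *
T=lambda x,y,z,ox=385:atz('top',ox+x/4,258+y/4,z)
S=lambda x,y,z,ox=320,oy=130:atz('side',ox+x/3.008,oy+y/3,z)
print('cap',T(267,125,.158),S(163,32,.158))
q=[T(*p,.078) for p in((145,38),(308,78),(272,246),(107,205))]
print('block',np.mean(q,0),[np.degrees(np.arctan2(*(q[(i+1)%4]-q[i])[1::-1])) for i in range(4)],[np.linalg.norm(q[(i+1)%4]-q[i]) for i in range(4)])
q=[S(*p,.078) for p in((137,83),(229,127),(170,187),(78,140))]
print('block side',np.mean(q,0),[np.degrees(np.arctan2(*(q[(i+1)%4]-q[i])[1::-1])) for i in range(4)])
print('head',T(172,155,.066,137),S(190,133,.066,240,345))
k=[T(65,110,.068,137),T(283,203,.068,137)];d=k[0]-k[1];print('knobs',np.mean(k,0),np.degrees(np.arctan2(d[1],d[0])),np.linalg.norm(d))
q=[T(*p,.042,137) for p in((65,48),(18,143),(320,270),(355,172))]
print('man',np.mean(q,0),[np.degrees(np.arctan2(*(q[(i+1)%4]-q[i])[1::-1])) for i in range(4)])
a=S(168,155,.066,240,345);b=S(214,109,.066,240,345);d=a-b;print('slot',np.degrees(np.arctan2(d[1],d[0])),np.linalg.norm(d))
print('flask',atz('top',216,247,0),atz('side',254,362,0))
print('jar',atz('top',432,241,0),'small',atz('top',513,297,.02),'big',atz('top',485,376,.02))
print('handle edges side');
for p in((145,340-300),(182,347-300),(137,430-300),(176,433-300)):print(S(*p,.15))
```

```text
cap [ 0.47859129 -0.25070133  0.158     ] [ 0.47952195 -0.24952311  0.158     ]
block [ 0.47855002 -0.24980861  0.078     ] [np.float64(-103.9264083055797), np.float64(164.88487243515573), np.float64(76.1644263913741), np.float64(-14.88290516427449)] [np.float64(0.07023244188072036), np.float64(0.07260799351049885), np.float64(0.06994005727957305), np.float64(0.07271337981416054)]
block side [ 0.47945944 -0.24843688  0.078     ] [np.float64(159.6516338147802), np.float64(69.40390762667258), np.float64(-20.714364944414683), np.float64(-109.85510581277715)]
head [0.47254887 0.18579838 0.066     ] [0.47174738 0.18946171 0.066     ]
knobs [0.47188009 0.18451306 0.068     ] 67.61425764923854 0.10295820906495369
man [0.47300214 0.18596634 0.042     ] [np.float64(157.12199472240627), np.float64(-111.99555585314698), np.float64(-17.713945819510922), np.float64(67.4382779255023)]
slot 63.99027750418616 0.030564366474023996
flask [0.57092643 0.14379047 0.        ] [0.57123497 0.1410337  0.        ]
jar [ 0.58325162 -0.26592829  0.        ] small [ 0.47641927 -0.40242781  0.02      ] big [ 0.33848515 -0.34270867  0.02      ]
handle edges side
[ 0.48973929 -0.24901831  0.15      ]
[ 0.46730407 -0.24895566  0.15      ]
[ 0.47578082 -0.17154776  0.15      ]
[ 0.45425708 -0.17534117  0.15      ]
```

Call:
{"api": "drive_tool", "payload": {
  "targets": [
    [[0,0,0],[-26.3,-25.4,0],1],
    [[0,0,0],[-26.3,-25.4,0],1],
    [[0,0,0],[-26.3,-25.4,0],1],
    [[0,0,0],[-26.3,-25.4,0],1],
    [[0,0,0],[-26.3,-25.4,0],1],
    [[0,0,0],[-26.3,-25.4,0],1],
    [[0,0,0],[-26.3,-25.4,0],1],
    [[0,0,0],[-26.3,-25.4,0],1]
  ]
}}

```text
t: 0.77
position: [0.3493, 0.3148, 0.2224]
eef_rot: [[-0.932, 0.363, -0.0], [0.363, 0.932, -0.0], [0.0, -0.0, -1.0]]
ft_force: [0.7, -0.1, 0.2]
finger_gap: 0.0874
grip_force: 0.0
```

Call:
{"api": "drive_tool", "payload": {
  "targets": [
    [[0,0,0],[-22.4,-28.5,0],1],
    [[0,0,0],[-22.4,-28.5,0],1],
    [[0,0,0],[-22.4,-28.5,0],1],
    [[0,0,0],[-22.4,-28.5,0],1],
    [[0,0,0],[-22.4,-28.5,0],1],
    [[0,0,0],[-22.4,-28.5,0],1],
    [[0,0,0],[-22.4,-28.5,0],1],
    [[0,0,0],[-22.4,-28.5,0],1]
  ]
}}

```text
t: 1.43
position: [0.4333, 0.0373, 0.2224]
eef_rot: [[-0.932, 0.363, -0.0], [0.363, 0.932, 0.0], [0.0, 0.0, -1.0]]
ft_force: [0.4, 0.6, 0.2]
finger_gap: 0.0871
grip_force: 0.0
```

Call:
{"api": "drive_tool", "payload": {
  "targets": [
    [[0,0,0],[-18.5,-31.6,0],1],
    [[0,0,0],[-18.5,-31.6,0],1],
    [[0,0,0],[-18.5,-31.6,0],1],
    [[0,0,0],[-18.5,-31.6,0],1],
    [[0,0,0],[-18.5,-31.6,0],1],
    [[0,0,0],[-18.5,-31.6,0],1],
    [[0,0,0],[-18.5,-31.6,0],1],
    [[0,0,0],[-18.5,-31.6,0],1]
  ]
}}

```text
t: 2.1
position: [0.4791, -0.252, 0.2222]
eef_rot: [[-0.932, 0.364, -0.001], [0.364, 0.932, 0.001], [0.001, 0.0, -1.0]]
ft_force: [0.4, -0.1, -0.0]
finger_gap: 0.0869
grip_force: 0.0
```

Call:
{"api": "drive_tool", "payload": {
  "targets": [
    [[0,0,7],[0,0,0],1],
    [[0,0,7],[0,0,0],1],
    [[0,0,7],[0,0,0],1],
    [[0,0,7],[0,0,0],1],
    [[0,0,7],[0,0,0],1],
    [[0,0,7],[0,0,0],1],
    [[0,0,7],[0,0,0],1],
    [[0,0,7],[0,0,0],1]
  ]
}}

```text
t: 2.77
position: [0.4791, -0.2501, 0.2221]
eef_rot: [[-0.214, 0.977, -0.001], [0.977, 0.214, 0.001], [0.001, -0.001, -1.0]]
ft_force: [0.4, -0.2, -0.8]
finger_gap: 0.0869
grip_force: 0.0
```

Call:
{"api": "drive_tool", "payload": {
  "targets": [
    [[0,0,7],[0,0,0],1],
    [[0,0,7],[0,0,0],1],
    [[0,0,7],[0,0,0],1],
    [[0,0,7],[0,0,0],1],
    [[0,0,0],[0,0,0],1]
  ]
}}

```text
t: 3.18
position: [0.4792, -0.2501, 0.2222]
eef_rot: [[0.266, 0.964, -0.001], [0.964, -0.266, 0.001], [0.0, -0.001, -1.0]]
ft_force: [0.1, 0.9, -0.7]
finger_gap: 0.0872
grip_force: 0.0
```

Call:
{"api": "drive_tool", "payload": {
  "targets": [
    [[0,0,0],[0,0,20],1],
    [[0,0,0],[0,0,20],1],
    [[0,0,0],[0,0,20],1],
    [[0,0,0],[0,0,20],1],
    [[0,0,0],[0,0,20],1],
    [[0,0,0],[0,0,18],1],
    [[0,0,0],[0,0,0],0.5],
    [[0,0,0],[0,0,0],0.4]
  ],
  "squeeze": 15
}}

```text
t: 3.85
position: [0.4788, -0.2498, 0.1037]
eef_rot: [[0.262, 0.965, -0.002], [0.965, -0.262, 0.002], [0.001, -0.003, -1.0]]
ft_force: [0.2, 0.4, 0.7]
finger_gap: 0.0799
grip_force: 0.0
```

Call:
{"api": "drive_tool", "payload": {
  "targets": [
    [[0,0,0],[0,0,0],0.3],
    [[0,0,0],[0,0,0],0.3],
    [[0,0,0],[0,0,0],0.2],
    [[0,0,0],[0,0,0],0.1],
    [[0,0,0],[0,0,0],0],
    [[0,0,0],[0,0,0],0]
  ],
  "squeeze": 15
}}

```text
t: 4.35
position: [0.4796, -0.2504, 0.105]
eef_rot: [[0.264, 0.965, 0.001], [0.965, -0.264, -0.001], [-0.0, 0.001, -1.0]]
ft_force: [-0.6, -0.1, 0.1]
finger_gap: 0.0421
grip_force: 0.0
```

Call:
{"api": "drive_tool", "payload": {
  "targets": [
    [[0,0,0],[0,0,0],0],
    [[0,0,0],[0,0,0],0],
    [[0,0,0],[0,0,0],0],
    [[0,0,0],[0,0,0],0]
  ],
  "squeeze": 45
}}

```text
t: 4.68
position: [0.4792, -0.2502, 0.1046]
eef_rot: [[0.264, 0.965, -0.0], [0.965, -0.264, 0.0], [0.0, -0.0, -1.0]]
ft_force: [-0.2, 0.6, 1.0]
finger_gap: 0.0257
grip_force: 45.0
```

Call:
{"api": "drive_tool", "payload": {
  "targets": [
    [[0,0,0],[0,0,0],0],
    [[0,0,0],[0,0,0],0],
    [[0,0,0],[0,0,0],0],
    [[0,0,0],[0,0,0],0]
  ]
}}

```text
t: 5.02
position: [0.4792, -0.2502, 0.1046]
eef_rot: [[0.264, 0.965, -0.0], [0.965, -0.264, 0.0], [0.0, -0.0, -1.0]]
ft_force: [-1.8, 0.2, 2.8]
finger_gap: 0.0259
grip_force: 45.0
```

Run:
```python
from h import *
t=cam('top');s=cam('side')
a=cv2.resize(t[230:330,380:500],(480,400),interpolation=2)
p=proj('side',[.479,-.25,.12]);print(p);x,y=int(p[0])-40,int(p[1])-50
b=cv2.resize(s[y:y+100,x:x+80],(320,400),interpolation=2)
cv2.imwrite('pics/grip.png',np.hstack([a,b])[...,::-1])
```

```text
[373.00537963 156.96601412]
```

View pics/grip.png

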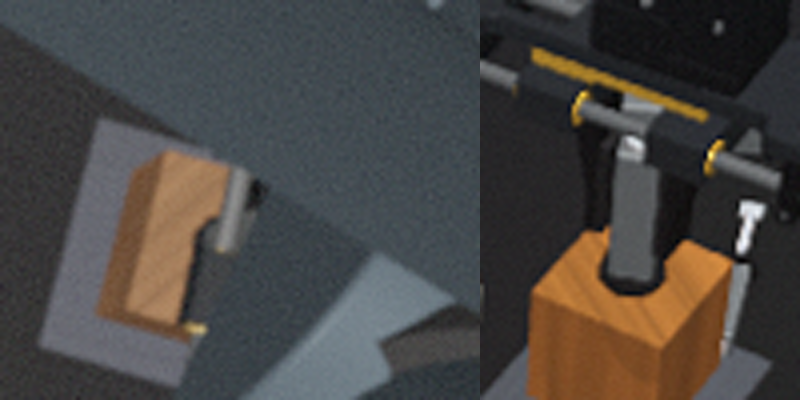

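The grip is jammed on the corners: gap 25.8 mm against a 22 mm handle, about 11° off. In the side view nearly a single handle face is visible, so the handle yaw is around -4°. I'll open, turn and regrip.

Call:
{"api": "drive_tool", "payload": {
  "targets": [
    [[0,0,0],[0,0,0],0.5],
    [[0,0,0],[0,0,0],0.5],
    [[0,0,0],[0,0,0],0.5],
    [[0,0,-5.5],[0,0,0],0.5],
    [[0,0,-5.5],[0,0,0],0.5],
    [[0,0,0],[0,0,0],0.4],
    [[0,0,0],[0,0,0],0.3],
    [[0,0,0],[0,0,0],0.2]
  ],
  "squeeze": 15
}}

```text
t: 5.78
position: [0.4795, -0.2504, 0.1045]
eef_rot: [[0.077, 0.997, 0.0], [0.997, -0.077, -0.0], [-0.0, 0.0, -1.0]]
ft_force: [0.7, -0.7, -0.1]
finger_gap: 0.0306
grip_force: 0.0
```

Call:
{"api": "drive_tool", "payload": {
  "targets": [
    [[0,0,0],[0,0,0],0],
    [[0,0,0],[0,0,0],0],
    [[0,0,0],[0,0,0],0],
    [[0,0,0],[0,0,0],0],
    [[0,0,0],[0,0,0],0]
  ],
  "squeeze": 15
}}

```text
t: 6.2
position: [0.4794, -0.2503, 0.1045]
eef_rot: [[0.075, 0.997, 0.0], [0.997, -0.075, -0.0], [-0.0, 0.0, -1.0]]
ft_force: [0.5, 0.0, -0.5]
finger_gap: 0.0223
grip_force: 14.8
```

Call:
{"api": "drive_tool", "payload": {
  "targets": [
    [[0,0,0],[0,0,0],0],
    [[0,0,0],[0,0,0],0],
    [[0,0,0],[0,0,-10],0],
    [[0,0,0],[0,0,-20],0],
    [[0,0,0],[0,0,-20],0],
    [[0,0,0],[0,0,-20],0],
    [[0,0,0],[0,0,-25],0],
    [[0,0,0],[0,0,-25],0]
  ],
  "squeeze": 45
}}

```text
t: 6.87
position: [0.4788, -0.2497, 0.2259]
eef_rot: [[0.075, 0.997, -0.001], [0.997, -0.075, 0.001], [0.001, -0.001, -1.0]]
ft_force: [-0.4, -0.1, -1.6]
finger_gap: 0.0215
grip_force: 44.7
```

Run:
```python
from h import *
st();s=cam('side')
p=proj('side',[.479,-.25,.17]);x,y=int(p[0])-50,int(p[1])-40;print(x,y)
cv2.imwrite('pics/lift.png',cv2.resize(s[y:y+100,x:x+100],(600,600),interpolation=2)[...,::-1])
```

```text
6.8667 [ 0.4788 -0.2497  0.2259] [[0.075, 0.997, -0.001], [0.997, -0.075, 0.001], [0.001, -0.001, -1.0]] [-0.4 -0.1 -1.6] 0.02153402991705881 44.69309953507036 [-39.4  23.5  94.    0.   62.6 -35.1]
325 95
```

View pics/lift.png

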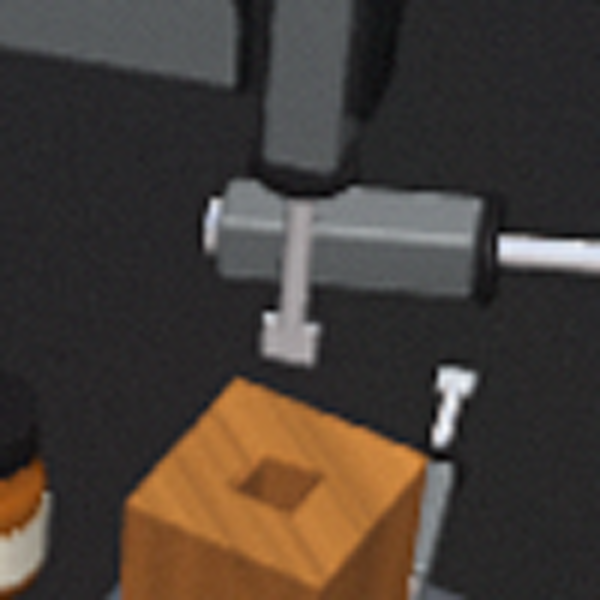

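The blade's flat faces the side camera, so its width runs along the gripper's closing axis (tip at full-image px (373,155)). I'll carry it above the head and turn it by -72° about the tool's z.

Call:
{"api": "drive_tool", "payload": {
  "targets": [
    [[0,0,0],[15,-2.5,0],0],
    [[0,0,0],[27.2,-2.5,0],0],
    [[0,0,0],[27.2,-2.5,0],0],
    [[0,0,0],[27.2,-2.5,0],0],
    [[0,0,0],[27.2,-2.5,0],0],
    [[0,0,0],[27.2,-2.5,0],0],
    [[0,0,0],[27.2,-2.5,0],0],
    [[0,0,0],[27.2,-2.5,0],0]
  ]
}}

```text
t: 7.58
position: [0.473, -0.0415, 0.2237]
eef_rot: [[0.075, 0.997, -0.003], [0.997, -0.075, 0.001], [0.001, -0.003, -1.0]]
ft_force: [-0.1, 0.3, -0.7]
finger_gap: 0.0217
grip_force: 44.7
```

Call:
{"api": "drive_tool", "payload": {
  "targets": [
    [[0,0,0],[27.2,-2.5,0],0],
    [[0,0,0],[27.2,-2.5,0],0],
    [[0,0,0],[27.2,-2.5,0],0],
    [[0,0,0],[27.2,-2.5,0],0],
    [[0,0,0],[27.2,-2.5,0],0],
    [[0,0,0],[27.2,-2.5,0],0],
    [[0,0,0],[27.2,-2.5,0],0],
    [[0,0,0],[27.2,-2.3,0],0]
  ]
}}

```text
t: 8.25
position: [0.4692, 0.1763, 0.2237]
eef_rot: [[0.075, 0.997, -0.003], [0.997, -0.075, -0.0], [-0.0, -0.003, -1.0]]
ft_force: [0.9, -0.6, -0.8]
finger_gap: 0.022
grip_force: 44.7
```

Call:
{"api": "drive_tool", "payload": {
  "targets": [
    [[0,0,0],[12,0,0],0],
    [[0,0,-7],[0,0,0],0],
    [[0,0,-7],[0,0,0],0],
    [[0,0,-7],[0,0,0],0],
    [[0,0,-7],[0,0,0],0],
    [[0,0,-7],[0,0,0],0],
    [[0,0,-7],[0,0,0],0],
    [[0,0,-7],[0,0,0],0]
  ]
}}

```text
t: 8.92
position: [0.471, 0.1862, 0.2238]
eef_rot: [[-0.708, 0.707, -0.003], [0.707, 0.708, -0.001], [0.001, -0.002, -1.0]]
ft_force: [-0.2, 0.6, -1.3]
finger_gap: 0.0219
grip_force: 44.7
```

Call:
{"api": "drive_tool", "payload": {
  "targets": [
    [[0,0,-7],[0,0,10],0],
    [[0,0,-7],[0,0,10],0],
    [[0,0,-7],[0,0,10],0],
    [[0,0,-1.8],[0,0,5],0],
    [[0,0,0],[0,0,0],0],
    [[0,0,0],[0,0,0],0]
  ]
}}

```text
t: 9.42
position: [0.4713, 0.1863, 0.1889]
eef_rot: [[-0.923, 0.384, -0.002], [0.384, 0.923, -0.0], [0.002, -0.001, -1.0]]
ft_force: [0.6, 0.0, -1.6]
finger_gap: 0.0217
grip_force: 44.7
```

Run:
```python
from h import *
st();s=cam('side');t=cam('top','top1')
p=proj('side',[.472,.187,.08]);x,y=int(p[0])-40,int(p[1])-50;print(x,y)
q=proj('top',[.472,.187,.08]);u,v=int(q[0])-40,int(q[1])-50;print(u,v)
f=lambda i,x,y:cv2.resize(i[y:y+100,x:x+66],(396,600),interpolation=2)
cv2.imwrite('pics/over.png',np.hstack([f(s,x,y),f(t,u,v)])[...,::-1])
```

```text
9.4167 [0.4713 0.1863 0.1889] [[-0.923, 0.384, -0.002], [0.384, 0.923, -0.0], [0.002, -0.001, -1.0]] [ 0.6  0.  -1.6] 0.02172718141425254 44.69287964981049 [  8.9  23.9 100.8  -0.   55.3 -58.5]
263 333
136 246
```

View pics/over.png

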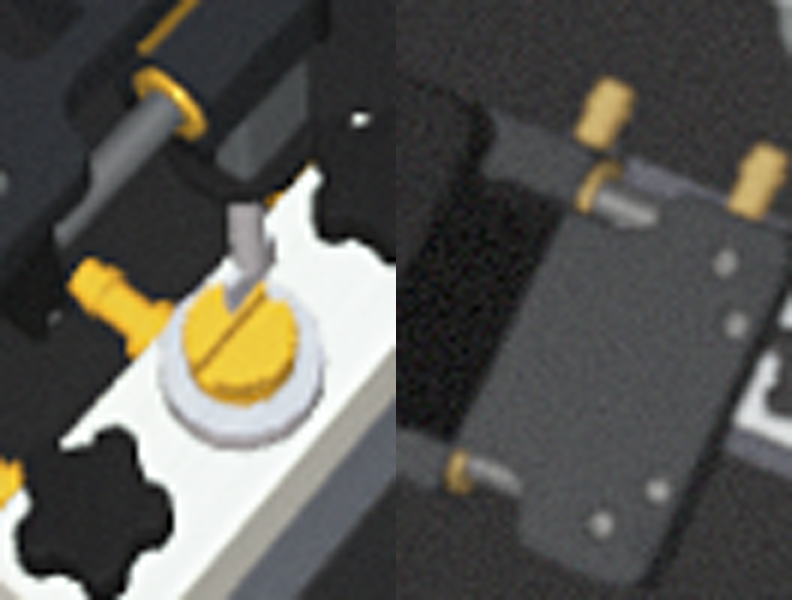

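The side crop shows the blade tip edge from about (228,307) to (270,262) and the slot line from (193,368) to (268,293). They are nearly parallel; next is the offset between them.

Run:
```python
from h import *
S=lambda x,y,z:atz('side',263+x/6,333+y/6,z)
P=lambda p:(proj('side',p)-[263,333])*6
n=np.array([.924,-.383,0]);l=np.array([.383,.924,0])
a,b=S(193,368,.066),S(268,293,.066);d=a-b;print('slot',np.degrees(np.arctan2(d[1],d[0])),a@n,b@n,a@l,b@l)
h=S(241,322,.066);print('head',h,h@n,h@l)
a,b=S(228,307,.0924),S(270,262,.0924);print('tip',a@n,b@n,a@l,b@l)
t=np.array([.4713,.1863,.0924]);print('tcp',t@n,t@l)
for s in(-.008,.008):
  for m in(-.00125,.00125):print(P(t+s*l+m*n))
```

```text
slot 64.02473054496889 0.36715433312912077 0.36564701406027766 0.3682480549965467 0.3433263457527404
head [0.47295769 0.185737   0.066     ] 0.3658756321895377 0.3527637771235811
tip 0.3620346988735301 0.3617176290099065 0.36048123960668854 0.34627864339017606
tcp 0.3641283 0.3526491
[270.7435363  253.77012903]
[262.32834705 247.28176694]
[224.64957466 305.31815935]
[216.20745907 298.68216259]
```

Call:
{"api": "drive_tool", "payload": {
  "targets": [
    [[0,0,0],[-2,0,8],0],
    [[0,0,0],[0,0,8],0],
    [[0,0,0],[0,0,6],0],
    [[0,0,0],[0,0,0],0],
    [[0,0,0],[0,0,0],0],
    [[0,0,0],[0,0,0],0]
  ]
}}

```text
t: 10.02
position: [0.4742, 0.1857, 0.1674]
eef_rot: [[-0.924, 0.383, -0.0], [0.383, 0.924, -0.0], [0.0, -0.0, -1.0]]
ft_force: [-0.0, 0.6, -1.2]
finger_gap: 0.022
grip_force: 44.7
```

Run:
```python
from h import *
st();s=cam('side')
cv2.imwrite('pics/over2.png',cv2.resize(s[365:415,280:330],(600,600),interpolation=2)[...,::-1])
P=lambda p:(proj('side',p)-[280,365])*12
n=np.array([.924,-.383,0]);l=np.array([.383,.924,0])
c=.3656*n+.3528*l
for s in(-.013,.013):
  for m in(-.0025,.0025):print('slot',P(c+s*l+m*n+[0,0,.066]),P(c+s*l+m*n+[0,0,.060]))
```

```text
10.0167 [0.4742 0.1857 0.1674] [[-0.924, 0.383, -0.0], [0.383, 0.924, -0.0], [0.0, -0.0, -1.0]] [-0.   0.6 -1.2] 0.02200694500497176 44.693115153349936 [  8.8  25.9 101.8   0.   52.3 -58.7]
slot [366.12668324 193.11106768] [367.1507319  215.37095366]
slot [333.47022151 167.79953022] [334.69399546 190.15472956]
slot [220.51826335 357.75151641] [222.48203727 379.36177425]
slot [187.69718607 331.52483991] [189.86258604 353.23969532]
```

View pics/over2.png

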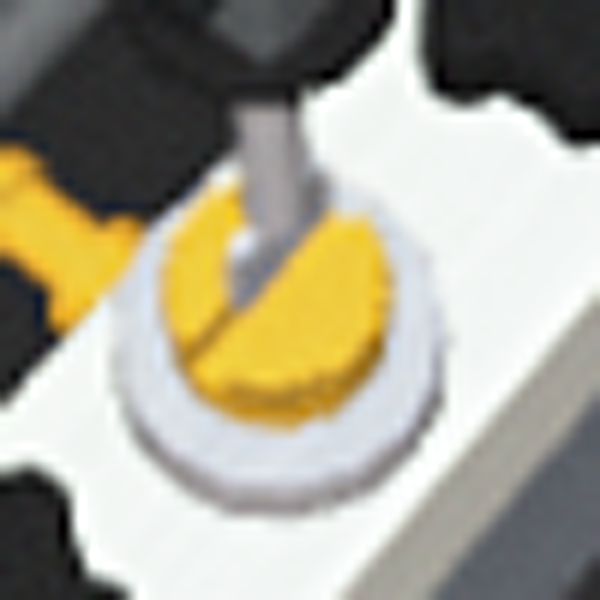

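Run:
```python
from h import *
S=lambda x,y,z:atz('side',280+x/12,365+y/12,z)
n=np.array([.924,-.383,0]);l=np.array([.383,.924,0])
for p in((235,306),(322,212)):q=S(*p,.0709);print('tip-n edge',q@n,q@l)
for p in((190,352),(225,318)):q=S(*p,.066);print('dark',q@n,q@l)
for p in((162,300),(395,285),(280,400)):q=S(*p,.066);print('rim',q@n,q@l)
for i in range(6):s=r.read_state();print(np.array(s['position'])@n)
i=cv2.imread('pics/over2.png')
for a in range(0,1):
  # profile across slot at l=.362, z=.066, from raw crop
  for L in(.3605,.3625):
    o=[]
    for m in np.arange(.360,.371,.0005):
      u,v=(proj('side',m*n+L*l+[0,0,.066])-[280,365])*12;o.append((round(m*1e3,1),i[int(v),int(u)][::-1].tolist()))
    print(L,o)
```

```text
tip-n edge 0.3645080219499953 0.36171769024296446
tip-n edge 0.36418893607880337 0.34665979718319206
dark 0.3664414518589677 0.36766619745075696
dark 0.3660120004094276 0.3620118451952423
rim 0.3730892072265023 0.3649641325780605
rim 0.35338609011003846 0.34652346929617767
rim 0.35468414711493595 0.365491829278647
0.3671537852356098
0.3671537852356098
0.3671537852356098
0.3671537852356098
0.3671537852356098
0.3671537852356098
0.3605 [(np.float64(360.0), [239, 204, 63]), (np.float64(360.5), [239, 203, 61]), (np.float64(361.0), [239, 203, 59]), (np.float64(361.5), [239, 203, 59]), (np.float64(362.0), [239, 204, 60]), (np.float64(362.5), [241, 205, 62]), (np.float64(363.0), [244, 205, 63]), (np.float64(363.5), [243, 200, 67]), (np.float64(364.0), [233, 189, 70]), (np.float64(364.5), [211, 170, 79]), (np.float64(365.0), [188, 154, 88]), (np.float64(365.5), [175, 144, 87]), (np.float64(366.0), [174, 144, 88]), (np.float64(366.5), [187, 154, 86]), (np.float64(367.0), [207, 168, 77]), (np.float64(367.5), [232, 189, 67]), (np.float64(368.0), [241, 199, 63]), (np.float64(368.5), [243, 204, 65
[... 347 characters left out ...]
p.float64(362.0), [241, 207, 65]), (np.float64(362.5), [242, 208, 64]), (np.float64(363.0), [244, 209, 63]), (np.float64(363.5), [244, 207, 62]), (np.float64(364.0), [237, 196, 61]), (np.float64(364.5), [223, 181, 58]), (np.float64(365.0), [200, 156, 50]), (np.float64(365.5), [184, 139, 44]), (np.float64(366.0), [182, 137, 42]), (np.float64(366.5), [200, 155, 46]), (np.float64(367.0), [221, 176, 52]), (np.float64(367.5), [239, 198, 59]), (np.float64(368.0), [246, 209, 62]), (np.float64(368.5), [245, 210, 64]), (np.float64(369.0), [242, 208, 64]), (np.float64(369.5), [241, 207, 64]), (np.float64(370.0), [240, 207, 63]), (np.float64(370.5), [241, 207, 64]), (np.float64(371.0), [240, 207, 63])]
```

Call:
{"api": "drive_tool", "payload": {
  "targets": [
    [[0,0,0],[0.5,0,1.5],0],
    [[0,0,0],[0,0,1.5],0],
    [[0,0,0],[0,0,1.5],0],
    [[0,0,0],[0,0,1.5],0],
    [[0,0,0],[0,0,0],0],
    [[0,0,0],[0,0,0],0]
  ]
}}

```text
t: 10.57
position: [0.4737, 0.1859, 0.1614]
eef_rot: [[-0.924, 0.383, -0.0], [0.383, 0.924, -0.0], [0.0, -0.0, -1.0]]
ft_force: [0.4, 0.3, -0.6]
finger_gap: 0.0215
grip_force: 44.7
```

Call:
{"api": "drive_tool", "payload": {
  "targets": [
    [[0,0,0],[0,0,1],0],
    [[0,0,0],[0,0,1],0],
    [[0,0,0],[0,0,0],0]
  ]
}}

```text
t: 10.82
position: [0.4736, 0.1859, 0.1594]
eef_rot: [[-0.924, 0.383, -0.0], [0.383, 0.924, -0.0], [0.0, -0.0, -1.0]]
ft_force: [-0.2, -0.7, -1.7]
finger_gap: 0.0222
grip_force: 44.7
```

Call:
{"api": "drive_tool", "payload": {
  "targets": [
    [[0,0,0],[0,0,1],0],
    [[0,0,0],[0,0,0],0],
    [[0,0,0],[0,0,0],0]
  ]
}}

```text
t: 11.07
position: [0.4737, 0.1859, 0.1585]
eef_rot: [[-0.924, 0.383, -0.0], [0.383, 0.924, -0.0], [0.0, -0.0, -1.0]]
ft_force: [0.3, 0.2, -1.5]
finger_gap: 0.0216
grip_force: 44.7
```

Call:
{"api": "drive_tool", "payload": {
  "targets": [
    [[0,0,0],[0,0,1],0],
    [[0,0,0],[0,0,1],0],
    [[0,0,0],[0,0,0],0]
  ]
}}

```text
t: 11.32
position: [0.4738, 0.1859, 0.1565]
eef_rot: [[-0.924, 0.383, 0.0], [0.383, 0.924, 0.0], [-0.0, 0.0, -1.0]]
ft_force: [0.5, 0.4, -1.7]
finger_gap: 0.0217
grip_force: 44.7
```

Call:
{"api": "drive_tool", "payload": {
  "targets": [
    [[0,0,0],[0,0,1],0],
    [[0,0,0],[0,0,0],0],
    [[0,0,0],[0,0,0],0]
  ]
}}

```text
t: 11.57
position: [0.4739, 0.1859, 0.156]
eef_rot: [[-0.924, 0.383, 0.001], [0.383, 0.924, 0.0], [-0.001, 0.0, -1.0]]
ft_force: [0.4, -0.3, 4.8]
finger_gap: 0.0222
grip_force: 44.7
```

Call:
{"api": "drive_tool", "payload": {
  "targets": [
    [[0,0,0],[0,0,1],0],
    [[0,0,0],[0,0,1],0],
    [[0,0,0],[0,0,0],0]
  ]
}}

```text
t: 11.82
position: [0.474, 0.1859, 0.1539]
eef_rot: [[-0.924, 0.383, 0.001], [0.383, 0.924, 0.0], [-0.001, 0.0, -1.0]]
ft_force: [-0.8, -0.5, 6.9]
finger_gap: 0.0215
grip_force: 44.7
```

Call:
{"api": "drive_tool", "payload": {
  "targets": [
    [[0,0,0],[0,0,1],0],
    [[0,0,0],[0,0,1],0],
    [[0,0,0],[0,0,0],0]
  ]
}}

```text
t: 12.07
position: [0.474, 0.1859, 0.1521]
eef_rot: [[-0.924, 0.383, 0.001], [0.383, 0.924, 0.0], [-0.001, 0.0, -1.0]]
ft_force: [-1.3, 0.9, 7.3]
finger_gap: 0.0217
grip_force: 44.7
```

Call:
{"api": "drive_tool", "payload": {
  "targets": [
    [[0,0,0],[0,0,0.7],0],
    [[0,0,0],[0,0,0],0],
    [[0,0,0],[0,0,0],0]
  ]
}}

```text
t: 12.32
position: [0.474, 0.186, 0.1516]
eef_rot: [[-0.924, 0.383, 0.001], [0.383, 0.924, 0.0], [-0.001, 0.0, -1.0]]
ft_force: [-2.1, -0.4, 8.8]
finger_gap: 0.0218
grip_force: 44.7
```

Call:
{"api": "drive_tool", "payload": {
  "targets": [
    [[0,0,0],[0,0,0.3],0],
    [[0,0,0],[0,0,0],0],
    [[0,0,0],[0,0,0],0]
  ]
}}

```text
t: 12.57
position: [0.474, 0.1859, 0.1514]
eef_rot: [[-0.924, 0.383, 0.001], [0.383, 0.924, 0.0], [-0.001, 0.0, -1.0]]
ft_force: [-0.9, 0.0, 9.3]
finger_gap: 0.0217
grip_force: 44.7
```

Call:
{"api": "drive_tool", "payload": {
  "targets": [
    [[0,0,2],[0,0,0.2],0],
    [[0,0,3],[0,0,0],0],
    [[0,0,3],[0,0,0],0],
    [[0,0,0],[0,0,0],0]
  ]
}}

```text
t: 12.9
position: [0.4743, 0.1859, 0.1513]
eef_rot: [[-0.861, 0.509, 0.002], [0.509, 0.861, 0.0], [-0.001, 0.001, -1.0]]
ft_force: [-0.8, -0.0, 8.1]
finger_gap: 0.0221
grip_force: 44.7
```

```bash
python3 -c "
from h import *
st();print(r.read_state()['torque'])"
```

```text
12.9 [0.4743 0.1859 0.1513] [[-0.861, 0.509, 0.002], [0.509, 0.861, 0.0], [-0.001, 0.001, -1.0]] [-0.8 -0.   8.1] 0.0220613399053027 44.69992557540536 [  8.8  27.4 102.7  -0.   49.8 -50.6]
[-0.20182897  0.31564728  0.04918989]
```

Call:
{"api": "drive_tool", "payload": {
  "targets": [
    [[0,0,3],[0,0,0],0],
    [[0,0,3],[0,0,0],0],
    [[0,0,3],[0,0,0],0],
    [[0,0,3],[0,0,0],0],
    [[0,0,0],[0,0,0],0]
  ]
}}

```text
t: 13.32
position: [0.4742, 0.1857, 0.1513]
eef_rot: [[-0.736, 0.677, 0.001], [0.677, 0.736, -0.0], [-0.001, 0.001, -1.0]]
ft_force: [-1.1, -1.0, 8.7]
finger_gap: 0.0219
grip_force: 44.7
```

Call:
{"api": "drive_tool", "payload": {
  "targets": [
    [[0,0,3],[0,0,0],0],
    [[0,0,3],[0,0,0],0],
    [[0,0,3],[0,0,0],0],
    [[0,0,3],[0,0,0],0],
    [[0,0,0],[0,0,0],0]
  ]
}}

```text
t: 13.73
position: [0.4739, 0.1856, 0.1513]
eef_rot: [[-0.58, 0.815, 0.001], [0.815, 0.58, -0.001], [-0.001, 0.0, -1.0]]
ft_force: [-1.2, -0.4, 9.5]
finger_gap: 0.0218
grip_force: 44.7
```

Run:
```python
from h import *
st();print(r.read_state()['torque'])
s=cam('side')
cv2.imwrite('pics/turn.png',cv2.resize(s[365:415,280:330],(600,600),interpolation=2)[...,::-1])
```

```text
13.7333 [0.4739 0.1856 0.1513] [[-0.58, 0.815, 0.001], [0.815, 0.58, -0.001], [-0.001, 0.0, -1.0]] [-1.2 -0.4  9.5] 0.021810286240218288 44.706088341772556 [ 8.800e+00  2.740e+01  1.027e+02 -1.000e-01  4.990e+01 -2.660e+01]
[-0.47068795  0.46526221  0.01761581]
```

View pics/turn.png

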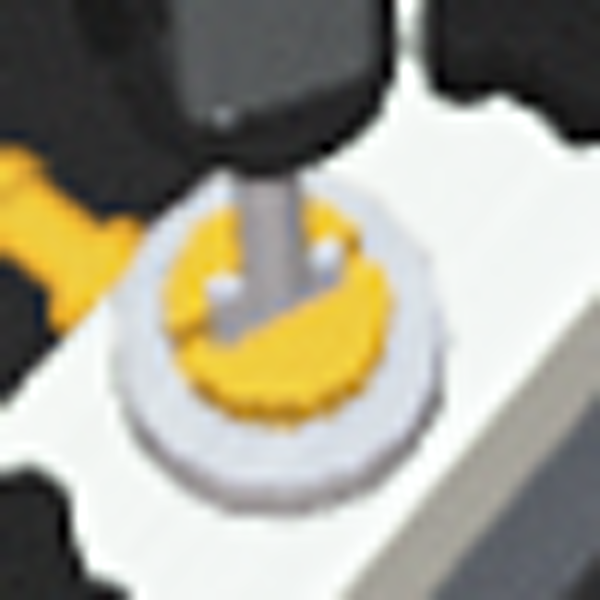

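The head is turning with the blade seated (blade at about (275,290), slot turned with it). I'll continue.

Call:
{"api": "drive_tool", "payload": {
  "targets": [
    [[0,0,3],[0,0,0],0],
    [[0,0,3],[0,0,0],0],
    [[0,0,3],[0,0,0],0],
    [[0,0,3],[0,0,0],0],
    [[0,0,0],[0,0,0],0]
  ]
}}

```text
t: 14.2
position: [0.4736, 0.1855, 0.1513]
eef_rot: [[-0.398, 0.917, 0.0], [0.917, 0.398, -0.001], [-0.001, -0.0, -1.0]]
ft_force: [-2.2, -1.4, 10.1]
finger_gap: 0.0218
grip_force: 44.7
```

Call:
{"api": "drive_tool", "payload": {
  "targets": [
    [[0,0,3],[0,0,0],0],
    [[0,0,3],[0,0,0],0],
    [[0,0,3],[0,0,0],0],
    [[0,0,3],[0,0,0],0],
    [[0,0,0],[0,0,0],0]
  ]
}}

```text
t: 14.62
position: [0.4733, 0.1854, 0.1512]
eef_rot: [[-0.198, 0.98, -0.001], [0.98, 0.198, -0.001], [-0.001, -0.001, -1.0]]
ft_force: [-1.9, -2.3, 11.2]
finger_gap: 0.0218
grip_force: 44.7
```

Call:
{"api": "drive_tool", "payload": {
  "targets": [
    [[0,0,2],[0,0,0],0],
    [[0,0,2],[0,0,0],0],
    [[0,0,0],[0,0,0],0]
  ]
}}

```text
t: 14.87
position: [0.4732, 0.1854, 0.1512]
eef_rot: [[-0.13, 0.991, -0.001], [0.991, 0.13, -0.001], [-0.001, -0.001, -1.0]]
ft_force: [-2.1, -1.8, 10.4]
finger_gap: 0.022
grip_force: 44.7
```

```bash
python3 -c "
from h import *
st();print(r.read_state()['torque'])"
```

```text
14.8667 [0.4732 0.1854 0.1512] [[-0.13, 0.991, -0.001], [0.991, 0.13, -0.001], [-0.001, -0.001, -1.0]] [-2.1 -1.8 10.4] 0.022049962728374124 44.71056443173438 [ 8.800e+00  2.740e+01  1.028e+02 -1.000e-01  4.990e+01  1.400e+00]
[-0.48747691  0.83674107  0.05515041]
```

Now 60° turned; I'll use small steps to feel for the stop.

Call:
{"api": "drive_tool", "payload": {
  "targets": [
    [[0,0,1],[0,0,0],0],
    [[0,0,1],[0,0,0],0],
    [[0,0,0],[0,0,0],0]
  ]
}}

```text
t: 15.12
position: [0.4731, 0.1854, 0.1512]
eef_rot: [[-0.096, 0.995, -0.001], [0.995, 0.096, -0.001], [-0.001, -0.001, -1.0]]
ft_force: [-3.9, -1.7, 10.5]
finger_gap: 0.0219
grip_force: 44.7
```

```bash
python3 -c "
from h import *
st();print(r.read_state()['torque'])"
```

```text
15.1167 [0.4731 0.1854 0.1512] [[-0.096, 0.995, -0.001], [0.995, 0.096, -0.001], [-0.001, -0.001, -1.0]] [-3.9 -1.7 10.5] 0.021932746792598594 44.711405974812806 [ 8.800e+00  2.740e+01  1.028e+02 -1.000e-01  4.990e+01  3.400e+00]
[-0.58155817  0.84655577  0.06705755]
```

Call:
{"api": "drive_tool", "payload": {
  "targets": [
    [[0,0,1],[0,0,0],0],
    [[0,0,0],[0,0,0],0],
    [[0,0,0],[0,0,0],0]
  ]
}}

```text
t: 15.37
position: [0.4731, 0.1854, 0.1512]
eef_rot: [[-0.079, 0.997, -0.001], [0.997, 0.079, -0.001], [-0.001, -0.001, -1.0]]
ft_force: [-2.8, -1.9, 10.4]
finger_gap: 0.0219
grip_force: 44.7
```

```bash
python3 -c "
from h import *
st();print(r.read_state()['torque'])"
```

```text
15.3667 [0.4731 0.1854 0.1512] [[-0.079, 0.997, -0.001], [0.997, 0.079, -0.001], [-0.001, -0.001, -1.0]] [-2.8 -1.9 10.4] 0.02190085447584033 44.71134541556239 [ 8.800e+00  2.740e+01  1.028e+02 -1.000e-01  4.990e+01  4.300e+00]
[-0.54575156  0.86295638  0.07512473]
```

Call:
{"api": "drive_tool", "payload": {
  "targets": [
    [[0,0,1],[0,0,0],0],
    [[0,0,1],[0,0,0],0],
    [[0,0,0],[0,0,0],0]
  ]
}}

```text
t: 15.62
position: [0.473, 0.1854, 0.1512]
eef_rot: [[-0.044, 0.999, -0.001], [0.999, 0.044, -0.001], [-0.001, -0.001, -1.0]]
ft_force: [-2.8, -2.1, 11.1]
finger_gap: 0.0216
grip_force: 44.7
```

```bash
python3 -c "
from h import *
st();print(r.read_state()['torque'])"
```

```text
15.6167 [0.473  0.1854 0.1512] [[-0.044, 0.999, -0.001], [0.999, 0.044, -0.001], [-0.001, -0.001, -1.0]] [-2.8 -2.1 11.1] 0.021553395759195425 44.71179898828268 [ 8.800e+00  2.740e+01  1.028e+02 -1.000e-01  5.000e+01  6.400e+00]
[-0.61320549  0.82489398  0.01313646]
```

Call:
{"api": "drive_tool", "payload": {
  "targets": [
    [[0,0,1],[0,0,0],0],
    [[0,0,0],[0,0,0],0],
    [[0,0,0],[0,0,0],0]
  ]
}}

```text
t: 15.87
position: [0.473, 0.1854, 0.1512]
eef_rot: [[-0.027, 1.0, -0.001], [1.0, 0.027, -0.001], [-0.001, -0.001, -1.0]]
ft_force: [-3.0, -1.4, 10.3]
finger_gap: 0.0219
grip_force: 44.7
```

Run:
```python
from h import *
st();print(r.read_state()['torque'])
s=cam('side')
cv2.imwrite('pics/stop.png',cv2.resize(s[365:415,280:330],(600,600),interpolation=2)[...,::-1])
```

```text
15.8667 [0.473  0.1854 0.1512] [[-0.027, 1.0, -0.001], [1.0, 0.027, -0.001], [-0.001, -0.001, -1.0]] [-3.  -1.4 10.3] 0.021856471956593855 44.71161134541035 [ 8.800e+00  2.740e+01  1.028e+02 -1.000e-01  5.000e+01  7.300e+00]
[-0.54590574  0.81111722  0.05521818]
```

View pics/stop.png

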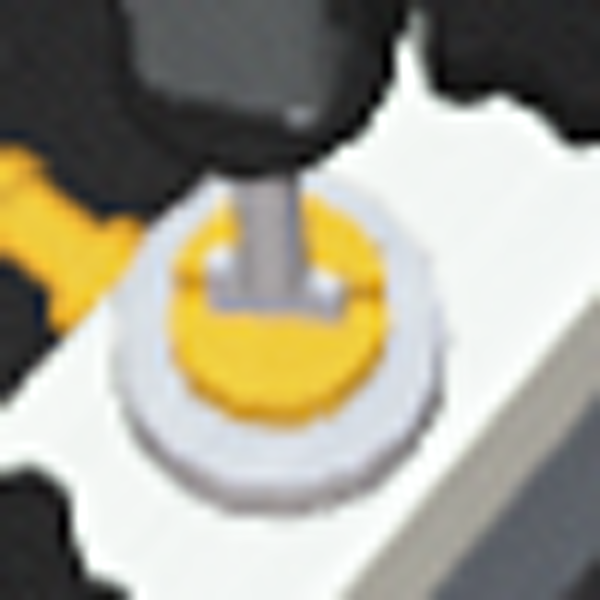

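The slot now runs from about (180,285) to (378,292) and the blade from (212,303) to (338,318), so the blade sits a few degrees ahead of the slot. I'll compute the slot's angle.

Run:
```python
from h import *
S=lambda x,y,z:atz('side',280+x/12,365+y/12,z)
for a,b,z in(((180,285),(378,292),.061),((212,303),(338,318),.061)):
    d=S(*b,z)-S(*a,z);print(np.degrees(np.arctan2(-d[1],-d[0])))
```

```text
14.570813398338087
9.589429699901652
```

The blade leads the slot by about 9° of play, so a few degrees remain.

Call:
{"api": "drive_tool", "payload": {
  "targets": [
    [[0,0,1],[0,0,0],0],
    [[0,0,1],[0,0,0],0],
    [[0,0,1],[0,0,0],0],
    [[0,0,0],[0,0,0],0]
  ]
}}

```text
t: 16.25
position: [0.4729, 0.1854, 0.1512]
eef_rot: [[0.026, 1.0, -0.001], [1.0, -0.026, -0.001], [-0.001, -0.001, -1.0]]
ft_force: [-3.3, -1.0, 11.3]
finger_gap: 0.0216
grip_force: 44.7
```

```bash
python3 -c "
from h import *
st();print(r.read_state()['torque'])"
```

```text
16.25 [0.4729 0.1854 0.1512] [[0.026, 1.0, -0.001], [1.0, -0.026, -0.001], [-0.001, -0.001, -1.0]] [-3.3 -1.  11.3] 0.02161091349898289 44.712061984464526 [ 8.800e+00  2.740e+01  1.028e+02 -1.000e-01  5.000e+01  1.040e+01]
[-0.53305484  0.91634799  0.05636271]
```

Call:
{"api": "drive_tool", "payload": {
  "targets": [
    [[0,0,1],[0,0,0],0],
    [[0,0,1],[0,0,0],0],
    [[0,0,0],[0,0,0],0]
  ]
}}

```text
t: 16.5
position: [0.4729, 0.1854, 0.1512]
eef_rot: [[0.061, 0.998, -0.002], [0.998, -0.061, -0.001], [-0.001, -0.002, -1.0]]
ft_force: [-2.3, -1.5, 11.5]
finger_gap: 0.0218
grip_force: 44.7
```

```bash
python3 -c "
from h import *
st();print(r.read_state()['torque'])"
```

```text
16.5 [0.4729 0.1854 0.1512] [[0.061, 0.998, -0.002], [0.998, -0.061, -0.001], [-0.001, -0.002, -1.0]] [-2.3 -1.5 11.5] 0.021815690976367815 44.71207560505718 [ 8.800e+00  2.740e+01  1.028e+02 -1.000e-01  5.000e+01  1.240e+01]
[-0.49100227  0.87200382 -0.00659189]
```

Call:
{"api": "drive_tool", "payload": {
  "targets": [
    [[0,0,1],[0,0,0],0],
    [[0,0,0],[0,0,0],0]
  ]
}}

```text
t: 16.67
position: [0.4729, 0.1855, 0.1512]
eef_rot: [[0.078, 0.997, -0.002], [0.997, -0.078, -0.001], [-0.001, -0.001, -1.0]]
ft_force: [-2.9, -1.5, 10.3]
finger_gap: 0.0219
grip_force: 44.7
```

```bash
cat > q.py <<'E'
from h import *
s=r.read_state();R=np.array(s['eef_rot']);print('yaw',np.degrees(np.arctan2(R[1,1],R[0,1])),np.round(s['torque'],3),np.round(s['tau'],3),np.round(s['ft_force'],1))
E
python3 q.py
```

```text
yaw -4.488110850397806 [-0.499  0.881  0.018] [  0.144 -31.747 -12.419   0.424  -1.271   0.136] [-2.9 -1.5 10.3]
```

Call:
{"api": "drive_tool", "payload": {
  "targets": [
    [[0,0,1],[0,0,0],0],
    [[0,0,0],[0,0,0],0]
  ]
}}

```text
t: 16.83
position: [0.4729, 0.1855, 0.1512]
eef_rot: [[0.095, 0.995, -0.002], [0.995, -0.095, -0.001], [-0.001, -0.001, -1.0]]
ft_force: [-2.9, -2.0, 10.9]
finger_gap: 0.022
grip_force: 44.7
```

```bash
python3 q.py
```

```text
yaw -5.479731048864453 [-0.534  0.963  0.069] [  0.097 -31.73  -12.421   0.433  -1.273   0.165] [-2.9 -2.  10.9]
```

Call:
{"api": "drive_tool", "payload": {
  "targets": [
    [[0,0,1],[0,0,0],0],
    [[0,0,0],[0,0,0],0]
  ]
}}

```text
t: 17.0
position: [0.4729, 0.1855, 0.1512]
eef_rot: [[0.113, 0.994, -0.002], [0.994, -0.113, -0.001], [-0.001, -0.001, -1.0]]
ft_force: [-3.2, -1.4, 11.5]
finger_gap: 0.0217
grip_force: 44.7
```

```bash
python3 q.py
```

```text
yaw -6.472558780634605 [-0.473  0.873  0.077] [  0.056 -31.713 -12.435   0.444  -1.286   0.192] [-3.2 -1.4 11.5]
```

Wrist torque climbs about 0.028 N m per degree from yaw ≈ -1.5°, which is 60° plus the 9° of play, so the head is on its stop. I'll unwind slightly, then let it rise.

Call:
{"api": "drive_tool", "payload": {
  "targets": [
    [[0,0,-2],[0,0,0],0],
    [[0,0,-2],[0,0,0],0],
    [[0,0,0],[0,0,-1],0],
    [[0,0,0],[0,0,-1],0],
    [[0,0,0],[0,0,-1],0],
    [[0,0,0],[0,0,-1],0],
    [[0,0,0],[0,0,0],0],
    [[0,0,0],[0,0,0],0]
  ]
}}

```text
t: 17.67
position: [0.473, 0.1855, 0.1546]
eef_rot: [[0.043, 0.999, -0.001], [0.999, -0.043, -0.001], [-0.001, -0.001, -1.0]]
ft_force: [-2.1, -0.9, 6.1]
finger_gap: 0.0218
grip_force: 44.7
```

Call:
{"api": "drive_tool", "payload": {
  "targets": [
    [[0,0,0],[0,0,-1],0],
    [[0,0,0],[0,0,-1],0],
    [[0,0,0],[0,0,-1],0],
    [[0,0,0],[0,0,0],0]
  ]
}}

```text
t: 18.0
position: [0.4735, 0.1856, 0.157]
eef_rot: [[0.043, 0.999, -0.001], [0.999, -0.043, -0.001], [-0.001, -0.001, -1.0]]
ft_force: [-0.5, -1.4, -0.0]
finger_gap: 0.022
grip_force: 44.7
```

Call:
{"api": "drive_tool", "payload": {
  "targets": [
    [[0,0,0],[0,0,-2],0],
    [[0,0,0],[0,0,-2],0],
    [[0,0,0],[0,0,-3],0],
    [[0,0,0],[0,0,-10],0],
    [[0,0,0],[0,0,-15],0],
    [[0,0,0],[0,0,-18],0],
    [[0,0,0],[0,0,-18],0],
    [[0,0,0],[0,0,0],0]
  ]
}}

```text
t: 18.67
position: [0.4763, 0.1868, 0.2288]
eef_rot: [[0.044, 0.999, 0.008], [0.999, -0.044, 0.002], [0.003, 0.008, -1.0]]
ft_force: [0.0, 0.1, -0.6]
finger_gap: 0.0219
grip_force: 44.7
```

Run:
```python
from h import *
st();s=cam('side')
cv2.imwrite('pics/after.png',cv2.resize(s[330:420,270:350],(712,800),interpolation=2)[:600][...,::-1] if 0 else cv2.resize(s[325:415,265:355],(600,600),interpolation=2)[...,::-1])
```

```text
18.6667 [0.4763 0.1868 0.2288] [[0.044, 0.999, 0.008], [0.999, -0.044, 0.002], [0.003, 0.008, -1.0]] [ 0.   0.1 -0.6] 0.02194363700382696 44.69341177493334 [ 8.9 20.9 98.1  0.1 60.6 11.3]
```

View pics/after.png

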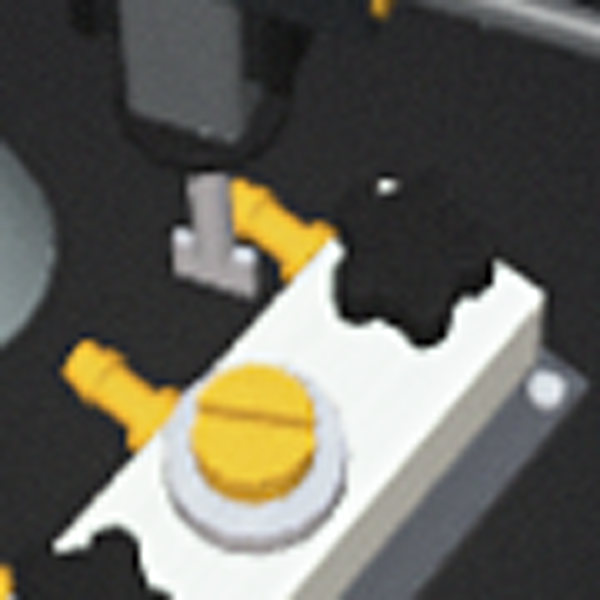

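The head is up, with the slot running from (198,405) to (312,423); the blade tip edge runs from (176,275) to (255,297). I'll check the slot angle and any tip shift in the grip.

Run:
```python
from h import *
k=600/90
S=lambda x,y,z:atz('side',265+x/k,325+y/k,z)
def yaw(a,b,z):
    d=S(*b,z)-S(*a,z);return np.degrees(np.arctan2(-d[1],-d[0]))
print('slot',yaw((198,405),(312,423),.066),'blade',yaw((176,275),(255,297),.1323))
zt=.2288-.0965
print('tip-tcp now',S(215.5,286,zt)-[.4763,.1868,zt]);print('tip-tcp lift',atz('side',373,155.2,.1294)-[.4788,-.2497,.1294])
st()
```

```text
slot 7.264459170479022 blade 0.03959713339923746
tip-tcp now [ 5.54761890e-04  4.71829113e-03 -2.77555756e-17]
tip-tcp lift [-5.19195397e-04  5.76640007e-03 -2.77555756e-17]
18.7167 [0.4753 0.1865 0.2271] [[0.044, 0.999, 0.005], [0.999, -0.044, 0.001], [0.002, 0.005, -1.0]] [ 0.3 -0.5 -2.8] 0.022007601293215214 44.69342003110796 [ 8.8 21.  98.2  0.  60.5 11.3]
```

The slot is at 7.3°, exactly 60° from open, and the head has risen: locked shut. I'll carry the driver back.

Call:
{"api": "drive_tool", "payload": {
  "targets": [
    [[0,0,0],[-15,1.5,0],0],
    [[0,0,0],[-27.2,1.5,0],0],
    [[0,0,0],[-27.2,1.5,0],0],
    [[0,0,0],[-27.2,1.5,0],0],
    [[0,0,0],[-27.2,1.5,0],0],
    [[0,0,0],[-27.2,1.5,0],0],
    [[0,0,0],[-27.2,1.5,0],0],
    [[0,0,0],[-27.2,1.5,0],0]
  ]
}}

```text
t: 19.38
position: [0.4759, -0.0207, 0.2241]
eef_rot: [[0.044, 0.999, -0.002], [0.999, -0.044, 0.001], [0.001, -0.002, -1.0]]
ft_force: [1.1, 0.3, -2.1]
finger_gap: 0.022
grip_force: 44.7
```

Call:
{"api": "drive_tool", "payload": {
  "targets": [
    [[0,0,0],[-27.2,1.5,0],0],
    [[0,0,0],[-27.2,1.5,0],0],
    [[0,0,0],[-27.2,1.5,0],0],
    [[0,0,0],[-27.2,1.5,0],0],
    [[0,0,0],[-27.2,1.5,0],0],
    [[0,0,0],[-27.2,1.5,0],0],
    [[0,0,0],[-27.2,1.5,0],0],
    [[0,0,0],[-27.2,1.5,0],0]
  ]
}}

```text
t: 20.05
position: [0.4785, -0.2385, 0.2239]
eef_rot: [[0.044, 0.999, -0.002], [0.999, -0.044, 0.002], [0.002, -0.002, -1.0]]
ft_force: [0.4, 0.2, -0.9]
finger_gap: 0.022
grip_force: 44.7
```

Call:
{"api": "drive_tool", "payload": {
  "targets": [
    [[0,0,1.8],[-12,0,0],0],
    [[0,0,0],[0,0,0],0],
    [[0,0,0],[0,0,0],0],
    [[0,0,0],[0,0,0],0]
  ]
}}

```text
t: 20.38
position: [0.478, -0.2478, 0.2246]
eef_rot: [[0.074, 0.997, -0.002], [0.997, -0.074, 0.002], [0.002, -0.002, -1.0]]
ft_force: [-0.7, -0.6, -1.0]
finger_gap: 0.0219
grip_force: 44.7
```

Call:
{"api": "drive_tool", "payload": {
  "targets": [
    [[0,0,0],[-2.3,1.5,0],0],
    [[0,0,0],[0,0,15],0],
    [[0,0,0],[0,0,15],0],
    [[0,0,0],[0,0,10],0],
    [[0,0,0],[0,0,0],0],
    [[0,0,0],[0,0,0],0],
    [[0,0,0],[0,0,0],0]
  ]
}}

```text
t: 20.97
position: [0.4806, -0.252, 0.1859]
eef_rot: [[0.074, 0.997, 0.001], [0.997, -0.074, -0.001], [-0.001, 0.001, -1.0]]
ft_force: [0.0, 0.1, -1.6]
finger_gap: 0.022
grip_force: 44.7
```

Call:
{"api": "drive_tool", "payload": {
  "targets": [
    [[0,0,0],[0,0,4],0],
    [[0,0,0],[0,0,4],0],
    [[0,0,0],[0,0,4],0],
    [[0,0,0],[0,0,4],0],
    [[0,0,0],[0,0,0],0]
  ]
}}

```text
t: 21.38
position: [0.4795, -0.2518, 0.1684]
eef_rot: [[0.075, 0.997, -0.001], [0.997, -0.075, 0.001], [0.001, -0.002, -1.0]]
ft_force: [-1.4, 0.2, -1.4]
finger_gap: 0.0219
grip_force: 44.7
```

Call:
{"api": "drive_tool", "payload": {
  "targets": [
    [[0,0,0],[1.3,0,5],0],
    [[0,0,0],[0,0,8],0],
    [[0,0,0],[0,0,10],0],
    [[0,0,0],[0,0,10],0],
    [[0,0,0],[0,0,10],0],
    [[0,0,0],[0,0,10],0],
    [[0,0,0],[0,0,4],0],
    [[0,0,0],[0,0,0],0]
  ]
}}

```text
t: 22.05
position: [0.4793, -0.2502, 0.1107]
eef_rot: [[0.075, 0.997, -0.003], [0.997, -0.075, 0.002], [0.002, -0.003, -1.0]]
ft_force: [-0.3, 0.1, -1.2]
finger_gap: 0.0219
grip_force: 44.7
```

Call:
{"api": "drive_tool", "payload": {
  "targets": [
    [[0,0,0],[0,0,2],0],
    [[0,0,0],[0,0,1.5],0],
    [[0,0,0],[0,0,1],0],
    [[0,0,0],[0,0,0],0]
  ]
}}

```text
t: 22.38
position: [0.4803, -0.2509, 0.1081]
eef_rot: [[0.075, 0.997, 0.0], [0.997, -0.075, -0.0], [-0.0, 0.0, -1.0]]
ft_force: [-0.5, 0.0, -0.9]
finger_gap: 0.0219
grip_force: 44.7
```

Call:
{"api": "drive_tool", "payload": {
  "targets": [
    [[0,0,0],[0,0,1],0],
    [[0,0,0],[0,0,1],0],
    [[0,0,0],[0,0,0],0]
  ]
}}

```text
t: 22.63
position: [0.4801, -0.2508, 0.1058]
eef_rot: [[0.075, 0.997, -0.0], [0.997, -0.075, -0.0], [-0.0, -0.0, -1.0]]
ft_force: [-0.5, 0.1, -0.9]
finger_gap: 0.0217
grip_force: 44.7
```

Call:
{"api": "drive_tool", "payload": {
  "targets": [
    [[0,0,0],[0,0,1],0],
    [[0,0,0],[0,0,0],0],
    [[0,0,0],[0,0,0],0]
  ]
}}

```text
t: 22.88
position: [0.4801, -0.2508, 0.1048]
eef_rot: [[0.075, 0.997, -0.0], [0.997, -0.075, 0.0], [0.0, -0.0, -1.0]]
ft_force: [0.2, -0.3, -0.0]
finger_gap: 0.0219
grip_force: 44.7
```

Down to the original height with contact just starting. I'll release gently and rise.

Call:
{"api": "drive_tool", "payload": {
  "targets": [
    [[0,0,0],[0,0,0.3],0],
    [[0,0,0],[0,0,0],0.3],
    [[0,0,0],[0,0,0],0.4],
    [[0,0,0],[0,0,0],0.6],
    [[0,0,0],[0,0,0],0.8],
    [[0,0,0],[0,0,0],0.9],
    [[0,0,0],[0,0,0],0.9],
    [[0,0,0],[0,0,0],0.9]
  ]
}}

```text
t: 23.55
position: [0.4802, -0.2509, 0.1046]
eef_rot: [[0.075, 0.997, 0.0], [0.997, -0.075, -0.0], [-0.0, 0.0, -1.0]]
ft_force: [0.1, 0.4, 0.5]
finger_gap: 0.0583
grip_force: 0.0
```

Call:
{"api": "drive_tool", "payload": {
  "targets": [
    [[0,0,0],[0,0,-10],0.9],
    [[0,0,0],[0,0,-20],0.9],
    [[0,0,0],[0,0,-30],0.9],
    [[0,0,0],[0,0,-30],0.9],
    [[0,0,0],[0,0,-20],0.9],
    [[0,0,0],[0,0,0],0.9],
    [[0,0,0],[0,0,0],0.9],
    [[0,0,0],[0,0,0],0.9]
  ]
}}

```text
t: 24.22
position: [0.4796, -0.2504, 0.2143]
eef_rot: [[0.075, 0.997, -0.001], [0.997, -0.075, 0.001], [0.001, -0.001, -1.0]]
ft_force: [0.0, 0.2, -0.0]
finger_gap: 0.0785
grip_force: 0.0
```

Call:
{"api": "drive_tool", "payload": {
  "targets": [
    [[0,0,0],[30,0,0],0.9],
    [[0,0,0],[30,0,0],0.9],
    [[0,0,0],[30,0,0],0.9],
    [[0,0,0],[30,0,0],0.9],
    [[0,0,0],[30,0,0],0.9],
    [[0,0,0],[0,0,0],0.9],
    [[0,0,0],[0,0,0],0.9]
  ]
}}

```text
t: 24.8
position: [0.4903, -0.0995, 0.2132]
eef_rot: [[0.072, 0.997, -0.003], [0.997, -0.072, 0.001], [0.001, -0.003, -1.0]]
ft_force: [-0.5, -0.9, 0.7]
finger_gap: 0.0782
grip_force: 0.0
```

Run:
```python
from h import *
a=cv2.imread('pics/side0.png').astype(int);b=cam('side','side_end')[...,::-1].astype(int)
st()
# compare driver/stand region with the start; silhouette and rows of cap
m=np.abs(a-b).max(2)>60
w=m[125:225,330:410];print(w.sum());ys,xs=np.nonzero(w);print(list(zip(xs+330,ys+125))[:40])
for x,y in((225,245),(255,270),(303,298),(343,312),(253,350),(320,177)):print((x,y),m[y-20:y+20,x-20:x+20].sum())
```

```text
24.85 [ 0.4908 -0.1007  0.2135] [[0.073, 0.997, -0.002], [0.997, -0.073, 0.001], [0.0, -0.002, -1.0]] [-0.6 -0.6 -0.3] 0.0784421756841686 0.0 [-24.4  21.5 100.1  -0.   58.5 -20.2]
621
[(np.int64(330), np.int64(125)), (np.int64(331), np.int64(125)), (np.int64(332), np.int64(125)), (np.int64(333), np.int64(125)), (np.int64(334), np.int64(125)), (np.int64(387), np.int64(125)), (np.int64(388), np.int64(125)), (np.int64(389), np.int64(125)), (np.int64(390), np.int64(125)), (np.int64(391), np.int64(125)), (np.int64(392), np.int64(125)), (np.int64(330), np.int64(126)), (np.int64(331), np.int64(126)), (np.int64(332), np.int64(126)), (np.int64(333), np.int64(126)), (np.int64(334), np.int64(126)), (np.int64(335), np.int64(126)), (np.int64(336), np.int64(126)), (np.int64(337), np.int64(126)), (np.int64(338), np.int64(126)), (np.int64(391), np.int64(126)), (np.int64(392), np.int64(126)), (np.int64(330), np.int64(127)), (np.int64(331), np.int64(127)), (np.int64(332), np.int64(127)), (np.int64(333), np.int64(127)), (np.int64(334), np.int64(127)), (np.int64(335), np.int64(127)), (np.int64(336), np.int64(127)), (np.int64(337), np.int64(127)), (np.int64(338), np.int64(127)), (np.int64(339), np.int64(127)), (np.int64(340), np.int64(127)), (np.int64(341), np.int64(127)), (np.int64(342), np.int64(127)), (np.int64(343), np.int64(127)), (np.int64(332), np.int64(128)), (np.int64(333), np.int64(128)), (np.int64(334), np.int64(128)), (np.int64(335), np.int64(128))]
(225, 245) 0
(255, 270) 0
(303, 298) 0
(343, 312) 0
(253, 350) 0
(320, 177) 0
```

Run:
```python
from h import *
a=cv2.imread('pics/top0.png').astype(int);b=cam('top','top_end')[...,::-1].astype(int)
m=np.abs(a-b).max(2)>50
w=m[260:335,388:470];print(w.sum());ys,xs=np.nonzero(w);print(np.c_[xs+388,ys+260][:60].tolist())
f=lambda im:cv2.matchTemplate
t=a[278:305,425:462].astype(np.uint8);R=cv2.matchTemplate(b[265:320,405:480].astype(np.uint8),t,cv2.TM_CCOEFF_NORMED);print(cv2.minMaxLoc(R),'expected loc (20,13)')
```

```text
3026
[[388, 260], [389, 260], [390, 260], [391, 260], [392, 260], [393, 260], [394, 260], [395, 260], [396, 260], [397, 260], [398, 260], [399, 260], [400, 260], [401, 260], [402, 260], [403, 260], [410, 260], [411, 260], [412, 260], [413, 260], [414, 260], [415, 260], [416, 260], [417, 260], [418, 260], [419, 260], [420, 260], [421, 260], [422, 260], [423, 260], [424, 260], [425, 260], [426, 260], [427, 260], [428, 260], [429, 260], [430, 260], [431, 260], [432, 260], [433, 260], [434, 260], [435, 260], [436, 260], [437, 260], [438, 260], [439, 260], [440, 260], [441, 260], [442, 260], [443, 260], [444, 260], [445, 260], [446, 260], [447, 260], [464, 260], [465, 260], [466, 260], [467, 260], [468, 260], [469, 260]]
(-0.34891411662101746, 0.34257134795188904, (14, 28), (0, 0)) expected loc (20,13)
```

The arm still covers the block; I'll back off further.

Call:
{"api": "drive_tool", "payload": {
  "targets": [
    [[0,0,0],[35,0,-5],0.9],
    [[0,0,0],[35,0,-5],0.9],
    [[0,0,0],[35,0,-5],0.9],
    [[0,0,0],[35,0,-5],0.9],
    [[0,0,0],[35,0,0],0.9],
    [[0,0,0],[35,0,0],0.9],
    [[0,0,0],[35,0,0],0.9],
    [[0,0,0],[0,0,0],0.9]
  ]
}}

```text
t: 25.57
position: [0.5104, 0.147, 0.2343]
eef_rot: [[0.072, 0.997, 0.001], [0.997, -0.072, 0.003], [0.003, 0.001, -1.0]]
ft_force: [0.6, -0.2, -0.3]
finger_gap: 0.0784
grip_force: 0.0
```

Run:
```python
from h import *
st()
for n,bx in(('top',(425,462,278,305)),('side',(360,390,132,185))):
    x0,x1,y0,y1=bx
    a=cv2.imread(f'pics/{n}0.png');b=np.ascontiguousarray(cam(n,n+'_end2')[...,::-1])
    R=cv2.matchTemplate(b[y0-12:y1+12,x0-12:x1+12],a[y0:y1,x0:x1],cv2.TM_CCOEFF_NORMED);print(n,cv2.minMaxLoc(R)[1:],'expect (12,12)')
    w=np.abs(a.astype(int)-b).max(2)[y0:y1,x0:x1]>50;print(w.sum())
```

```text
25.5667 [0.5104 0.147  0.2343] [[0.072, 0.997, 0.001], [0.997, -0.072, 0.003], [0.003, 0.001, -1.0]] [ 0.6 -0.2 -0.3] 0.07843638048977411 0.0 [ 3.9 22.1 94.8  0.2 63.   8. ]
top (0.9830095767974854, (0, 21), (12, 11)) expect (12,12)
17
side (0.7395666241645813, (22, 19), (11, 12)) expect (12,12)
292
```

The driver stands where it began: the top-view match is 0.98, within 1 px, and the side view's best match is also within 1 px but weaker because the arm is partly in the way. Handing in.

```bash
python3 -c "
from plant import r
print(r.sign_off())"
```

```text
the job is handed in; nothing more can be done
None
```

The middle outlet was turned 60° to its stop and sprang back up locked shut, the driver is back in its block and the glassware was not touched; the job is handed in, but sign-off gave no verdict.

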